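Move three control units on to their next stations on a repair bench

TASK

Move the three control units on by one station: the finned one from the transit tray to the turntable for inspection, the open one with the bare circuit board from the turntable to the probing bed, and the black plastic one from the probing bed into the transit tray, parking one of them in the middle of the empty rubber mat meanwhile. Set each down gently in the middle of its station, flat and let go, on the probing bed lengthwise along the rails and in the tray lengthwise along its longer side. Do not drop the units or let them touch one another, and leave the flux bottle, the screw dish and the solder spool where they stand.

Things in the scene. Friction and masses are not known exactly. Their poses are not given: they have to be found in the camera images.
- finned_unit: Closed control unit: light grey cast housing with 8 lengthwise cooling fins on top and a black connector at one end. Housing 100 (x) x 58 (y) x 22 mm with straight sides, fins up to 32 mm height; the connector sticks out 14 mm at +x, two thin lugs (4 mm high) 12 mm at -x. About 0.3 kg. Origin: centre of the housing's underside; x along its length, z up. Starts in the transit tray.
- open_unit: Opened control unit: light grey cast lower shell with a bare green circuit board in it, no cover. 96 (x) x 60 (y) x 26 mm, straight sides; the board lies 7 mm below the rim. About 0.2 kg. Origin: centre of the underside; x along its length, z up. Starts on the turntable, at any angle within about 35 degrees of the turntable's x.
- plastic_unit: Small black plastic control unit with an upright open connector collar with metal pins on its top. Case 70 (x) x 48 (y) x 28 mm with straight sides; the collar (44 x 26 mm) reaches 38 mm height; a flat mounting tab (5 mm high) sticks out 14 mm at -x. About 0.12 kg. Origin: centre of the case's underside; x along its length, z up. Starts on the probing bed.
- transit_tray: Dark grey open transit tray, fixed to the bench, 175 (x) x 140 (y) mm, walls 3 mm thick and 20 mm high. Its inner floor lies 3 mm above the origin (centre of the underside); x along its longer side.
- turntable: Round inspection turntable, 156 mm across: white disc with a grey centre and tick marks round the rim. Fixed, it does not turn. Its flat top lies 22 mm above the origin (centre of the underside).
- probing_bed: Probing bed, fixed: aluminium plate with a grid of small holes between two aluminium slotted rails that run along x. 170 (x) x 166 (y) mm overall; the plate is 136 mm wide between the rails and its top lies 10 mm above the origin (centre of the underside); the rails are 15 mm wide and 15 mm high.
- rubber_mat: Empty ribbed black rubber mat, fixed, 150 (x) x 120 (y) mm and 4 mm thick, its top 4 mm above the origin (centre of the underside). The free parking spot.
- flux_bottle: Bystander: amber glass flux bottle with black cap, 34 mm across, 68 mm tall, standing loose. Origin: centre of its underside.
- screw_dish: Bystander: round open steel dish with a few screws, 84 mm across the rim, 18 mm high, loose. Origin: centre of its underside.
- solder_spool: Bystander: spool of solder wire standing on its flange, 58 mm across, 46 mm tall, loose. Origin: centre of its underside.

How it is judged:
By the outcome, as a careful person would: the job done as asked, in the order asked, and still so for the second after the job is handed in, with the robot touching nothing.
It also fails if it takes over 115 s, if anything falls off the work surface, if the arm or the gripper's body presses on something with over 40 N, if the wrist force passes 120 N, or if a joint passes its speed limit or range.

ROBOT

A 7-joint arm with a two-finger parallel gripper is mounted at the origin on the work surface. World frame = base frame: x ahead of the robot, y to its left, z up, the work surface at z = 0. Lengths are in m, angles in rad, forces in N, time in s.
With the tool pointing down it reaches from about 0.4 to 0.85 m from the base axis. Payload 10.4 kg.
Tool frame: the origin (TCP) lies midway between the tips of the shut fingers; the grasp point (between the pads) lies 19 mm behind it (manip.hold_point_z is the distance from the TCP to the grasp point, in m); z points along the fingers, y is the line along which they close (so a half turn about z gives the same grasp; the last joint's range is limited). The gripper opens to 85 mm and grips with 20 to 120 N. Pads are 22 mm wide; open, the fingers measure 114 mm over their backs; the gripper's body (76 mm by 85 mm) begins 54 mm behind the grasp point. The pads swing forward as they close: fully open they stand 13 mm farther back than shut.
Start: joints at [-1.204, 0.332, -0.065, 1.46, 0.022, 1.35, -0.088], TCP at [0.237, 0.578, 0.231] pointing down, gripper open.
Joint ranges: [-2.6, 2.6], [-0.5, 2.12], [-1.47, 1.34], [0.16, 2.42], [-1.27, 4.41], [0.06, 2.06], [-2.6, 2.6]. Speed limits (rad/s): [2.22, 2.22, 2.79, 2.79, 3.14, 3.14, 3.14].

INTERFACE

Orientations are given as a unit quaternion [x, y, z, w].
In Python, from workcell import manip, eyes, job gives the robot as it stands.
- The arm moves only by the shell command python3 -m crank 'ROWS' [FORCE]. ROWS is JSON, a list that holds one entry, the list of rows, each a list of 7 numbers: the finger opening in cm, from 0 to 8.54, then the shift along the world's x, y, z in cm, then the turn, a rotation vector about the world's x, y, z in degrees. In form: [[[hand, x, y, z, ax, ay, az], ...]]. A call has 1 to 20 rows; each row shifts and turns the commanded pose from where the row before left it; what a row does not reach is not made up. A row lasts 1/8 s, in which the tool goes at most 62.5 mm and 10.7 degrees, less where a joint would pass 70% of its speed; a pose out of reach is approached as far as the arm can. A call with a gripper value outside its range is refused whole. The fingers move at their own pace and stop on an object; FORCE is the grip in N (left out, the last holds). Time passes only in rows, so rows that do not move let the fingers close. It gives the time, the measured TCP pose, the force, the opening and the grip force at its end, in the units of the state.
- manip.get_obs(): the state, without advancing time (a new reading comes with each control period).
- eyes.camera(name): name is "side" or "top"; returns (picture, depth): 400x640x3 uint8, red, green, blue; 400x640 float32, m along the optical axis (not along the pixel's ray), 0 where there is no reading.
- eyes.camera_params(name): a dict with "fx", "fy", "cx", "cy" (pixels), "world_from_camera" (4x4, takes a point from camera to world coordinates). Camera axes: x right, y down, z forward; pixel columns grow to the right and rows downward; lengths in m; the calibration is good to about 2 mm. A picture is of the moment at which its call begins. camera_params takes no time and is no camera call.
- job.hand_in(): hands the job in; it is judged then, once.
The state is a dict: "clock": time; "joint_pos": joint angles; "joint_velocities": joint speeds; "tau": joint torques, N m; "position": TCP position; "ee_rot": TCP orientation; "ft_force": force on the tool from outside, world axes, zero at the start; "torque": the same for the moment, N m; "grip_width": opening from 0.0 (shut) to 1.0 (fully open); "grasp_force": force on a finger pad.
Only numpy, scipy, OpenCV 4.12 (cv2) and the standard library are available. Lean on these libraries where they do the work, as an engineer would, in place of code of your own. Each camera call takes 0.05 s, during which the arm holds its last target. There are 200 camera calls.

## Working session

There is one attempt and no reset: what is moved stays moved. The work goes in short steps, Python scripts to look and compute and a shell command to move; the robot and the scene stay as the last step left them, time stands still between calls to the robot, and variables do not carry over. Pictures are saved under pics/ and viewed, at most 14 in all, crops included, and the job is handed in when it is done.

```bash
mkdir -p pics; ls; python3 - <<'E'
from workcell import manip, eyes, job
import cv2, numpy as np
o=manip.get_obs(); print({k:np.round(v,3).tolist() for k,v in o.items()}, manip.hold_point_z)
for n in("top","side"):
    p,d=eyes.camera(n); cv2.imwrite(f"pics/{n}0.png",p[:,:,::-1]); np.savez(f"pics/{n}0.npz",p=p,d=d)
    c=eyes.camera_params(n); print(n,{k:np.round(v,4).tolist() for k,v in c.items()})
E
```

```text
pics
{'clock': 0.0, 'joint_pos': [-1.204, 0.333, -0.065, 1.461, 0.022, 1.35, -0.088], 'joint_velocities': [0.0, 0.0, -0.0, -0.0, -0.002, -0.002, 0.001], 'tau': [0.002, -62.544, 0.051, -39.161, 0.016, 0.01, -0.0], 'position': [0.237, 0.578, 0.23], 'ee_rot': [0.194, 0.981, -0.001, -0.0], 'ft_force': [-0.003, 0.294, 0.559], 'torque': [-0.044, 0.018, -0.036], 'grasp_force': 0.0, 'grip_width': 1.005} 0.0187
top {'fx': 382.4527, 'fy': 382.4527, 'cx': 322.9406, 'cy': 204.9549, 'world_from_camera': [[-0.0279, -0.9967, 0.0765, 0.5005], [-0.9994, 0.0264, -0.0209, 0.0264], [0.0188, -0.0771, -0.9968, 1.0815], [0.0, 0.0, 0.0, 1.0]]}
side {'fx': 381.2057, 'fy': 381.2057, 'cx': 315.2033, 'cy': 201.509, 'world_from_camera': [[0.8713, -0.3151, 0.3763, 0.2033], [-0.4906, -0.5346, 0.6882, -0.6042], [-0.0157, -0.7842, -0.6203, 0.6081], [0.0, 0.0, 0.0, 1.0]]}
```

View pics/top0.png

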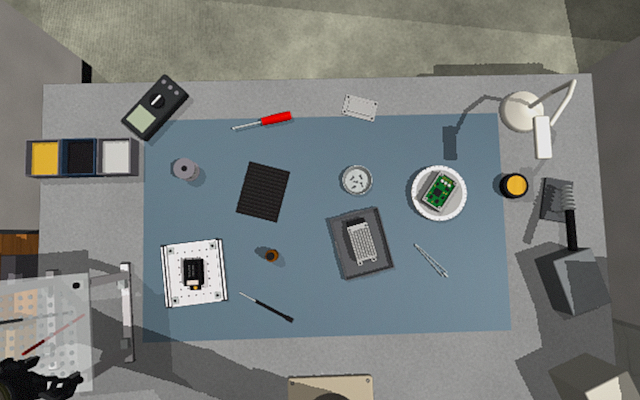

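View pics/side0.png

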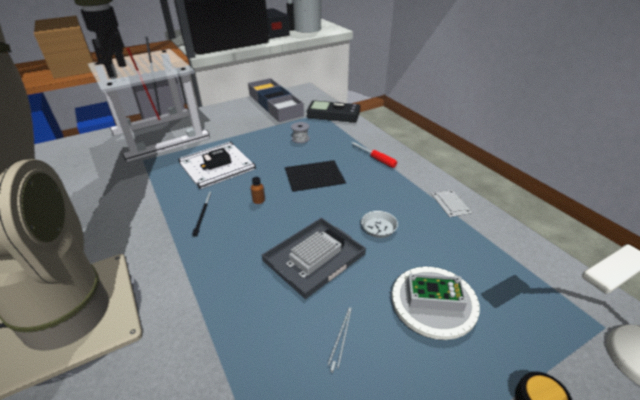

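The top view shows the tray with the finned unit at about (362,243), the turntable with the open unit at (437,192), the bed with the plastic unit at (195,273), and the mat at (263,191). The dish is at (356,180), the bottle at (272,255) and the spool at (185,169). The side view agrees.

```bash
cat > h.py <<'E'
import numpy as np, cv2
from workcell import eyes, manip
def load(n):
    z=np.load(f"pics/{n}0.npz"); return z["p"],z["d"]
def cloud(n,d):
    c=eyes.camera_params(n); v,u=np.mgrid[:d.shape[0],:d.shape[1]]
    P=np.stack([(u-c["cx"])/c["fx"]*d,(v-c["cy"])/c["fy"]*d,d],-1); T=c["world_from_camera"]
    return P@T[:3,:3].T+T[:3,3]
def ray(n,uv,z):
    c=eyes.camera_params(n); T=c["world_from_camera"]; uv=np.atleast_2d(uv).astype(float)
    r=np.c_[(uv[:,0]-c["cx"])/c["fx"],(uv[:,1]-c["cy"])/c["fy"],np.ones(len(uv))]@T[:3,:3].T
    return T[:3,3]+r*((z-T[2,3])/r[:,2])[:,None]
def rect(xy):
    (c,s,a)=cv2.minAreaRect((np.asarray(xy)[:,:2]*1000).astype(np.float32))
    if s[0]<s[1]: s=s[::-1]; a+=90
    return np.round(c,1),np.round(s,1),round((a+90)%180-90,1)
E
python3 - <<'E'
from h import *
p,d=load("top"); W=cloud("top",d); z=W[...,2]
t=[]
for u,v in((362,243),(437,193),(195,273),(263,191)):
    t.append(cv2.resize(p[v-42:v+42,u-42:u+42],(390,290) if 0 else (290,290),interpolation=cv2.INTER_CUBIC))
cv2.imwrite("pics/crop0.png",np.vstack([np.hstack(t[:2]),np.hstack(t[2:])])[:,:,::-1])
for nm,u,v in(("tray",362,243),("tt",437,193),("bed",195,273),("mat",263,191),("dish",356,180),("bottle",272,255),("spool",185,169)):
    print(nm,np.round(W[v,u],3),"heights mm row:",np.round(z[v,u-40:u+41:4]*1000).astype(int))
    print("   col",np.round(z[v-40:v+41:4,u]*1000).astype(int))
print("frame", np.round(z[280:400:20,10:140:10]*1000).astype(int))
E
```

```text
tray [ 0.474 -0.1    0.025] heights mm row: [ 1  1 -2  1  5  2  1  1 26 33 25 37 27  4  7  3 18  4  4  2  3]
   col [ 0  1  5  2 25 25 28 34 21 37 25 38 24 34 27  7  7  1 22 -1  1]
tt [ 0.605 -0.31   0.04 ] heights mm row: [-2  0  1  2 24 23 22 50 39 44 40 43 42 42 22 25 21 23  1  0  0]
   col [-1  2  3 20 25 37 39 43 40 39 40 41 45 44 47 26 26  4 -1  1 -1]
bed [0.408 0.35  0.048] heights mm row: [ 0  1 18 16 11  9 12 39 42 40 48 38 17  9 10 11 14 16 -1 -1  2]
   col [ 4  3  9 11 13 11 11 38 44 49 48 48 43 14 14  7  8  9 -2  1  1]
mat [0.627 0.172 0.008] heights mm row: [  -1    0    1   -1    4    4    5    4    5    6    8    4    1    4
    8    5 1082    3    1    5    1]
   col [ 1  1  0  0  5  4  5  3  3  2  8  5  4  2  6  3  7  0 -1  0  1]
dish [ 0.652 -0.092  0.002] heights mm row: [2 1 0 2 0 4 2 7 1 4 2 3 5 4 1 4 1 0 0 1 3]
   col [-1  1  3 -2  0 -1 -3  5  0  1  2  2  2  9  1  0 -2 -1 21  4 24]
bottle [0.45  0.142 0.07 ] heights mm row: [-3  0  3  3  4  1 -3 -3  4 66 70 46  3  0 -1  4  2  0 -2  4  1]
   col [ 2  2  2  7  4 -2  0  3  0 47 70 51  1  0  2  2  3  2 -1 -3  0]
spool [0.688 0.376 0.047] heights mm row: [ 1  0  2  0  3 -2  3 47 45 47 47 44 49  4  0  1  4  2  5  2 -1]
   col [-3  4  0 -3 -3  1 -1  2 48 46 47 46 48  0 -1  3 -2  0  1  2 -1]
frame [[ 230  230  227  226  228  228  230  225  191  152  111   39   10]
 [ 230  229  228  225  229  229  229  229  218   -1   -1    0   10]
 [ 261  233  227  229  226  229  231  232  225   -4    2    1   17]
 [ 228  231  227  236  228  229  229  229  228    3   -1   38   24]
 [ 302  291  273  229  228 1082  227  226  230  135  125   80   24]
 [ 399  382  367  332  320  302  287  232  226    2    7   -1    0]]
```

View pics/crop0.png

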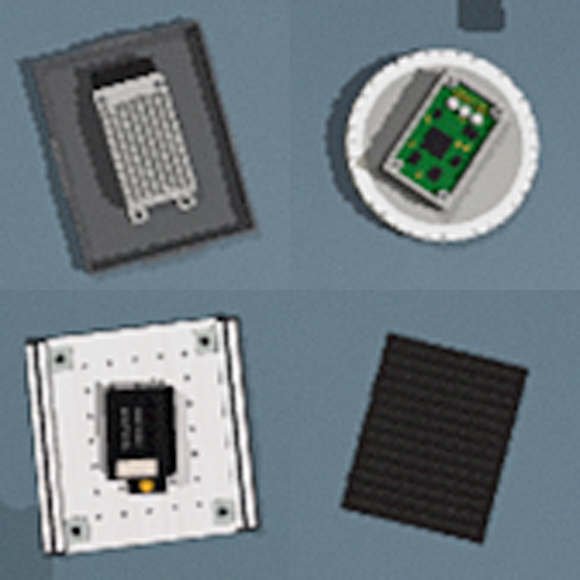

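The crops show the finned unit's connector and the plastic unit's far end pointing up the image (+x). The plastic unit's tab with its yellow hole is at the bottom (-x). The open unit is tilted about 30°. The tray, bed and mat are each tilted a little. Next I'll measure outlines in world coordinates.

```bash
cat > m.py <<'E'
from h import *
p,d=load("top"); W=cloud("top",d); z=W[...,2]
hsv=cv2.cvtColor(p,cv2.COLOR_RGB2HSV); H,S,V=[hsv[...,i].astype(int) for i in range(3)]
def roi(u,v,r):
    m=np.zeros(z.shape,bool); m[v-r:v+r,u-r:u+r]=1; return m
def big(m,k=0):
    n,l,s,_=cv2.connectedComponentsWithStats(m.astype(np.uint8)); return l==1+np.argmax(s[1:,4])
def uv(m): v,u=np.nonzero(m); return np.c_[u,v]
def outl(nm,m,zp):
    m=big(m); f=cv2.morphologyEx(m.astype(np.uint8),cv2.MORPH_OPEN,np.ones((3,3)))>0
    c=max(cv2.findContours(f.astype(np.uint8),cv2.RETR_EXTERNAL,cv2.CHAIN_APPROX_NONE)[0],key=len)[:,0]
    print(nm,"ray:",*rect(ray("top",c,zp)),"| cloud:",*rect(W[f&(abs(z-zp)<.03)]),"n",f.sum()); return f
notblue=~((H>90)&(H<115)&(S>60))
masks={}
M=lambda nm,m,zp:masks.__setitem__(nm,outl(nm,m,zp))
M("tray",roi(362,243,45)&notblue&(V<130),.020)
M("mat",roi(263,191,36)&(V<60),.004)
M("turntable(disc)",roi(437,193,36)&(z>.012),.022)
M("bed",roi(195,273,42)&((V>170)|(z>.006)),.012)
M("finned top",roi(361,242,30)&(z>.016)&(V>120),.025)
M("open",roi(438,190,28)&(z>.034),.048)
M("open green",roi(438,190,28)&(H>45)&(H<85)&(S>100),.041)
M("plastic",roi(193,272,26)&(z>.025),.038)
M("plastic dark",roi(193,272,26)&(V<80),.038)
c=cv2.findContours(masks["turntable(disc)"].astype(np.uint8),0,cv2.CHAIN_APPROX_NONE)[0][0][:,0]
print("tt circle",cv2.minEnclosingCircle((ray("top",c,.022)[:,:2]*1000).astype(np.float32)))
o=p.copy()
for m in masks.values():
    cv2.drawContours(o,cv2.findContours(m.astype(np.uint8),0,cv2.CHAIN_APPROX_NONE)[0],-1,(255,0,0),1)
t=[cv2.resize(o[v-42:v+42,u-42:u+42],(290,290),interpolation=0) for u,v in((362,243),(437,193),(195,273),(263,191))]
cv2.imwrite("pics/masks0.png",np.vstack([np.hstack(t[:2]),np.hstack(t[2:])])[:,:,::-1])
E
python3 m.py
```

```text
tray ray: [472.1 -99. ] [187.9 144.7] 13.1 | cloud: [ 471.5 -101.4] [191.3 147.4] 12.9 n 2612
mat ray: [626.2 173.5] [147.8 118.5] -15.8 | cloud: [626.1 173.7] [147.4 118.9] -15.7 n 2171
turntable(disc) ray: [ 610.2 -318.1] [155.6 152.2] 88.4 | cloud: [ 610.3 -319.2] [154.  152.8] 88.5 n 2427
bed ray: [406.1 365.8] [171.7 168.7] 5.4 | cloud: [405.3 365.8] [173.3 167.7] 5.6 n 3884
finned top ray: [517.7 -87.8] [55.  32.5] -43.6 | cloud: [478.9 -99.1] [98.2 55. ] 15.0 n 268
open ray: [ 610.9 -313.5] [99.1 63.4] -36.0 | cloud: [ 611.3 -315. ] [95.9 61. ] -35.5 n 816
open green ray: [ 587.2 -309.3] [50.2 30.4] 88.5 | cloud: [ 607.4 -315.9] [76.8 49.4] -36.2 n 263
plastic ray: [410.  359.6] [69.6 50.6] 0.0 | cloud: [409.5 361.3] [69.6 49.1] -1.0 n 508
plastic dark ray: [404.7 356.8] [78.  52.9] 3.2 | cloud: [403.5 360.3] [80.5 46.9] 2.2 n 442
tt circle ((610.2078857421875, -318.5078125), 79.2823486328125)
```

View pics/masks0.png

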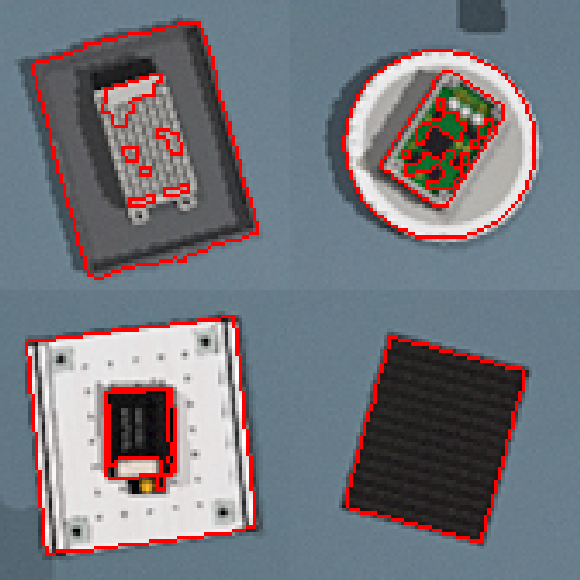

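Mat, disc, bed and open unit match the given sizes. The tray (188 mm against 175) and the finned unit need a cleaner mask, so I'll use robust side-line fits.

```bash
cat > q.py <<'E'
import io,contextlib
with contextlib.redirect_stdout(io.StringIO()):
    from m import *
def quad(nm,m,zp,cl=False):
    m=big(m); c=max(cv2.findContours(m.astype(np.uint8),0,cv2.CHAIN_APPROX_NONE)[0],key=len)[:,0]
    P=(W[c[:,1],c[:,0]] if cl else ray("top",c,zp))[:,:2]*1000
    ctr,s,a=rect(P/1000)
    if abs(a)>50: a-=90*np.sign(a); s=s[::-1]
    for _ in range(4):
        R=np.array([[np.cos(np.radians(a)),np.sin(np.radians(a))],[-np.sin(np.radians(a)),np.cos(np.radians(a))]])
        Q=(P-ctr)@R.T; off=[];ang=[]
        for k in(0,1):
            for sg in(1,-1):
                near=(abs(Q[:,k]-sg*s[k]/2)<7)&(abs(Q[:,1-k])<s[1-k]*.4)
                vx,vy,x0,y0=cv2.fitLine(Q[near].astype(np.float32),cv2.DIST_HUBER,0,.01,.01).ravel()
                t=np.degrees(np.arctan2(vy,vx)); t=t if k else t-90
                ang.append((t+90)%180-90); off.append(np.median(Q[near][:,k]))
        a+=np.mean(ang); s=np.array([off[0]-off[1],off[2]-off[3]]); ctr=ctr+R.T@[(off[0]+off[1])/2,(off[2]+off[3])/2]
    print(nm,"ctr",np.round(ctr,1),"size",np.round(s,1),"ang",round(float(a),1),"sides",np.round(ang,1))
quad("tray",masks["tray"],.018); quad("mat",masks["mat"],.004); quad("bed",masks["bed"],.012)
fill=lambda m:cv2.morphologyEx(m.astype(np.uint8),cv2.MORPH_CLOSE,np.ones((5,5)))>0
for t in(.014,.018): 
    m=fill(big(roi(361,240,26)&(z>t)&(V>95))); quad(f"finned {t}",m,.026); quad(f"  cloud",m,0,True); print(rect(W[m&(z>t)]))
m=fill(roi(438,190,28)&(z>.036)); quad("open",m,.048); quad(" cloud",m,0,True)
m=fill(roi(193,272,26)&(z>.030)); quad("plastic",m,.038); quad(" cloud",m,0,True)
# inner tray floor bright-dark check & side view plastic
for nm,u,v,r,h in(("dish",356,180,20,.008),("bottle",272,255,14,.03),("spool",185,169,18,.03)):
    mm=big(roi(u,v,r)&(z>h)); print(nm,np.round(cv2.minEnclosingCircle((W[mm][:,:2]*1000).astype(np.float32))[0]))
print("lamp z",np.round(W[[110,138,120],[520,543,560]],2), np.round(W[150,450],2))
E
python3 q.py
```

```text
tray ctr [472.9 -99.1] size [179.8 141.4] ang 13.0 sides [ 0.  -0.4  0.3  0.1]
mat ctr [626.2 173.5] size [144.6 115.4] ang -16.0 sides [-0.2  0.3  0.1 -0.1]
bed ctr [406.1 365.9] size [168.8 166.1] ang 5.4 sides [ 0.1 -0.3  0.1  0.2]
finned 0.014 ctr [479.  -98.4] size [96.  53.8] ang 14.5 sides [-0.9  0.3  0.5  0. ]
  cloud ctr [478.7 -97.6] size [96.2 53.2] ang 14.6 sides [-1.   0.9  0.2 -0. ]
(array([479.2, -98.5]), array([98.8, 57.4]), 15.4)
finned 0.018 ctr [479.  -98.4] size [96.  53.8] ang 14.5 sides [-0.9  0.3  0.5  0. ]
  cloud ctr [478.7 -97.6] size [96.2 53.2] ang 14.6 sides [-1.   0.9  0.2 -0. ]
(array([479.2, -98.5]), array([98.8, 57.4]), 15.4)
open ctr [ 611.7 -314.2] size [97.2 61.2] ang -36.8 sides [ 2.2 -0.6 -1.  -0.4]Traceback (most recent call last):
  File "q.py", line 24, in <module>
    m=fill(roi(438,190,28)&(z>.036)); quad("open",m,.048); quad(" cloud",m,0,True)
                                                           ~~~~^^^^^^^^^^^^^^^^^^^
  File "q.py", line 15, in quad
    vx,vy,x0,y0=cv2.fitLine(Q[near].astype(np.float32),cv2.DIST_HUBER,0,.01,.01).ravel()
                ~~~~~~~~~~~^^^^^^^^^^^^^^^^^^^^^^^^^^^^^^^^^^^^^^^^^^^^^^^^^^^^^
cv2.error: OpenCV(4.12.0) /io/opencv/modules/imgproc/src/linefit.cpp:50: error: (-215:Assertion failed) count > 0 in function 'fitLine2D_wods'
```

```bash
sed -i 's/; quad(" cloud",m,0,True)//' q.py; python3 q.py | tail -7
python3 - <<'E'
from workcell import manip
from scipy.spatial.transform import Rotation as R
import numpy as np
o=manip.get_obs();print(np.round(R.from_quat(o["ee_rot"]).as_matrix(),3))
E
```

```text
plastic ctr [410. 361.] size [68.4 48. ] ang 0.4 sides [-2.1  3.1 -0.4 -0.6]
dish [591. -48.]
bottle [449. 150.]
spool [603. 217.]
lamp z [[ 0.83 -0.55  0.05]
 [ 0.71 -0.5   0.23]
 [ 0.81 -0.69  0.  ]] [ 0.73 -0.37  0.  ]
[[-0.925  0.38  -0.   ]
 [ 0.38   0.925 -0.001]
 [-0.    -0.001 -1.   ]]
```

```bash
python3 -m crank '[[[8.5,0,0,3,0,0,0],[8.5,0,0,3,0,0,0],[8.5,2.5,-3.1,0,0,0,3.3],[8.5,2.5,-3.1,0,0,0,3.3],[8.5,2.5,-3.1,0,0,0,3.3],[8.5,2.5,-3.1,0,0,0,3.3],[8.5,2.5,-3.1,-3,0,0,3.3],[8.5,2.5,-3.1,-5,0,0,3.3],[8.5,2.3,-3.1,-5,0,0,3],[8.5,0,0,0,0,0,0],[8.5,0,0,0,0,0,0]]]' 40
cat > st.py <<'E'
import sys,numpy as np
from workcell import manip
from scipy.spatial.transform import Rotation as R
o=manip.get_obs(); m=R.from_quat(o["ee_rot"]).as_matrix(); y=m[:,1]; a=(np.degrees(np.arctan2(y[1],y[0]))-90+90)%180-90
print("t",round(o["clock"],2),"tcp mm",np.round(o["position"]*1000 if hasattr(o["position"],"shape") else np.array(o["position"])*1000,1),"psi",round(a,1),"tilt",np.round(np.degrees(m[:2,2]),1),"F",np.round(o["ft_force"],1),"w",round(o["grip_width"]*85.4,1),"gf",round(o["grasp_force"],1),"j",np.round(o["joint_pos"],2))
if len(sys.argv)>1:
    t=np.array([float(v) for v in sys.argv[1:]]); print("need cm",np.round((t[:3]-np.array(o["position"])*1000)/10,2),"deg",round(t[3]-a,1))
E
python3 st.py 410 361 12 0.5
```

```text
clock: 1.48
position: [0.4095, 0.3628, 0.1634]
ee_rot: [-0.004, 1.0, 0.0, -0.0]
ft_force: [-0.8, 0.9, 0.5]
grip_width: 0.989
grasp_force: 0.0
t 1.48 tcp mm [409.5 362.8 163.4] psi 0.5 tilt [-0.  0.] F [-0.8  0.9  0.5] w 84.5 gf 0.0 j [-0.86  0.21  0.05  1.76 -0.01  1.17  0.78]
need cm [  0.05  -0.18 -15.14] deg 0.0
```

```bash
python3 -m crank '[[[8.5,0,-0.2,-4,0,0,0],[8.5,0,0,-4,0,0,0],[8.5,0,0,-3,0,0,0],[8.5,0,0,-2,0,0,0],[8.5,0,0,-1.2,0,0,0],[8.5,0,0,-1,0,0,0],[8.5,0,0,0,0,0,0],[4,0,0,0,0,0,0],[4,0,0,0,0,0,0],[4,0,0,0,0,0,0],[4,0,0,0,0,0,0],[4,0,0,0,0,0,0],[4,0,0,0,0,0,0]]]' 40
python3 st.py 410 361 12 0.5
```

```text
clock: 3.1
position: [0.4102, 0.3607, 0.0118]
ee_rot: [-0.004, 1.0, 0.001, 0.0]
ft_force: [-1.0, -0.4, 6.6]
grip_width: 0.56
grasp_force: 42.4
t 3.1 tcp mm [410.2 360.7  11.8] psi 0.5 tilt [0.1 0.1] F [-1.  -0.4  6.6] w 47.8 gf 42.4 j [-0.85  0.39  0.05  1.89 -0.02  0.86  0.79]
need cm [-0.02  0.03  0.02] deg 0.0
```

```bash
python3 -m crank '[[[4,0,0,0.7,0,0,0],[4,0,0,1.5,0,0,0],[4,0,0,3,0,0,0],[4,0,0,4,0,0,0],[4,0,0,3,0,0,0],[4,1.6,-1.4,0,0,0,-1.5],[4,3,-2.6,0,0,0,-2.2],[4,4,-3.5,0,0,0,-3],[4,4,-3.5,0,0,0,-3],[4,4,-3.5,0,0,0,-3],[4,3,-2.6,0,0,0,-2.3],[4,2,-1.6,0,0,0,-1.5],[4,0,0,0,0,0,0],[4,0,0,0,0,0,0],[4,0,0,0,0,0,0]]]'
python3 st.py 626.2 173.5 6.3 -16
python3 - <<'E'
from h import *
p,d=eyes.camera("side"); cv2.imwrite("pics/side1.png",cv2.resize(p[60:260,150:400],(750,600))[:,:,::-1])
E
```

```text
clock: 4.97
position: [0.6249, 0.1741, 0.1328]
ee_rot: [0.139, 0.99, 0.0, -0.0]
ft_force: [-0.3, 0.4, -2.3]
grip_width: 0.551
grasp_force: 41.6
t 4.97 tcp mm [624.9 174.1 132.8] psi -15.9 tilt [-0.  0.] F [-0.3  0.4 -2.3] w 47.1 gf 41.6 j [-0.52  0.45  0.24  1.53 -0.11  1.18  1.03]
need cm [  0.13  -0.06 -12.65] deg -0.1
```

View pics/side1.png

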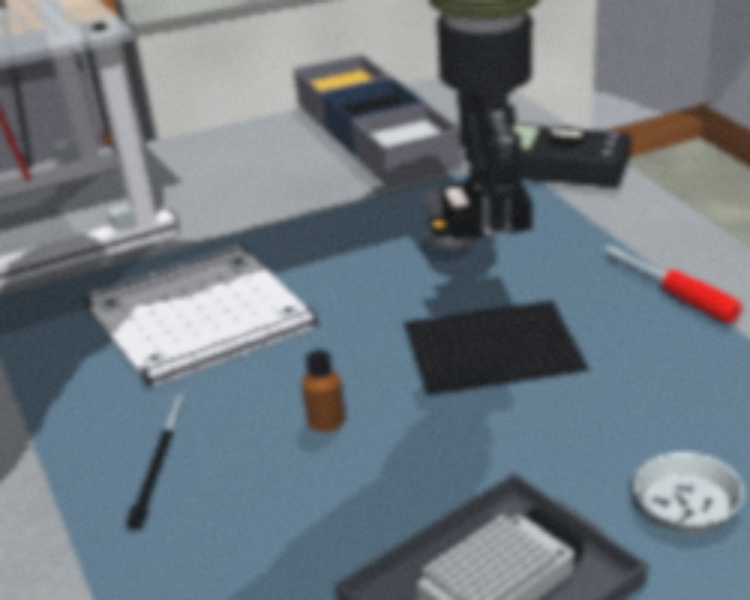

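The crop shows the plastic unit held level between the fingers at about (480,215), tab to the left, above the clear mat at (495,345). I'll lower it next.

```bash
python3 -m crank '[[[4,0.1,0,-3,0,0,0],[4,0,0,-4,0,0,0],[4,0,0,-3,0,0,0],[4,0,0,-1.5,0,0,0],[4,0,0,-0.5,0,0,0],[4,0,0,-0.3,0,0,0],[4,0,0,-0.2,0,0,0],[4,0,0,0,0,0,0],[4,0,0,0,0,0,0]]]'
python3 st.py 626.2 173.5 6.3 -16
```

```text
clock: 6.15
position: [0.6269, 0.1732, 0.0084]
ee_rot: [0.139, 0.99, 0.0, 0.0]
ft_force: [-0.1, -0.2, -2.0]
grip_width: 0.555
grasp_force: 41.6
t 6.15 tcp mm [626.9 173.2   8.4] psi -16.0 tilt [0. 0.] F [-0.1 -0.2 -2. ] w 47.4 gf 41.6 j [-0.5   0.59  0.22  1.61 -0.15  0.96  1.05]
need cm [-0.07  0.03 -0.21] deg 0.0
```

```bash
python3 -m crank '[[[4,0,0,-0.1,0,0,0],[4,0,0,-0.1,0,0,0],[4,0,0,0,0,0,0]]]'; python3 -m crank '[[[4,0,0,-0.07,0,0,0],[4,0,0,0,0,0,0]]]' | grep -E "pos|force"
```

```text
clock: 6.52
position: [0.6267, 0.1732, 0.0059]
ee_rot: [0.139, 0.99, 0.0, -0.0]
ft_force: [0.5, -0.0, -1.6]
grip_width: 0.552
grasp_force: 41.6
position: [0.6267, 0.1731, 0.0059]
ft_force: [-2.3, -0.3, 5.8]
grasp_force: 42.3
```

```bash
python3 -m crank '[[[5.5,0,0,0,0,0,0],[6.5,0,0,0,0,0,0],[7.5,0,0,0,0,0,0],[8.5,0,0,0,0,0,0],[8.5,0,0,0.5,0,0,0],[8.5,0,0,2.5,0,0,0],[8.5,0,0,5,0,0,0],[8.5,0,0,5,0,0,0],[8.5,0,-3,1,0,0,-2],[8.5,0,-5,0,0,0,-2],[8.5,0,-5.5,0,0,0,-2],[8.5,-0.3,-5.5,0,0,0,-2],[8.5,-0.3,-5.5,0,0,0,-2],[8.5,-0.3,-5.5,0,0,0,-2],[8.5,-0.3,-5.5,0,0,0,-2],[8.5,-0.3,-5.5,0,0,0,-2],[8.5,0,-4.5,0,0,0,-2],[8.5,0,-3.3,0,0,0,-2],[8.5,0,0,0,0,0,0],[8.5,0,0,0,0,0,0]]]' | grep -E "clock|force"
python3 st.py 611.3 -315 22 -36
cat > look.py <<'E'
import sys
from h import *
n,u,v,r,f=sys.argv[1],*map(int,sys.argv[2:5]),sys.argv[5]
p,d=eyes.camera(n); np.savez(f"pics/{f}.npz",p=p,d=d)
cv2.imwrite(f"pics/{f}.png",cv2.resize(p[max(v-r,0):v+r,max(u-r,0):u+r],(580,580),interpolation=cv2.INTER_CUBIC)[:,:,::-1])
E
python3 look.py side 400 240 120 side2; python3 look.py top 300 200 130 top2
```

```text
clock: 9.28
ft_force: [0.3, 0.3, -0.1]
grasp_force: 0.0
t 9.28 tcp mm [ 611.4 -314.4  144.8] psi -36.0 tilt [-0.  0.] F [ 0.3  0.3 -0.1] w 85.0 gf 0.0 j [ 0.09  0.55  0.46  1.4  -0.25  1.24  1.52]
need cm [-1.000e-02 -6.000e-02 -1.228e+01] deg 0.0
```

View pics/side2.png

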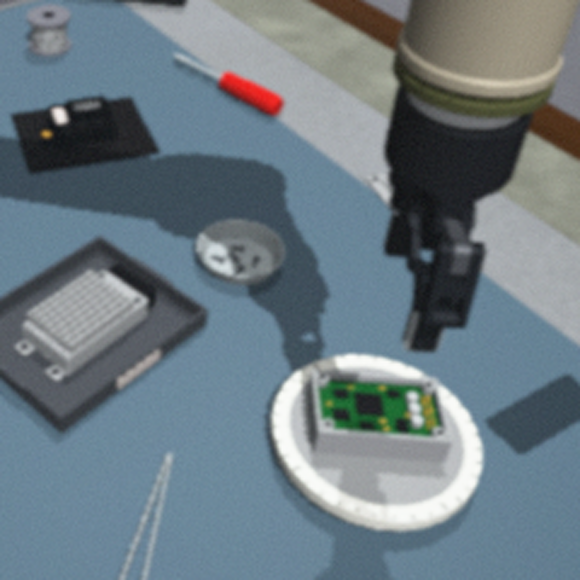

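View pics/top2.png

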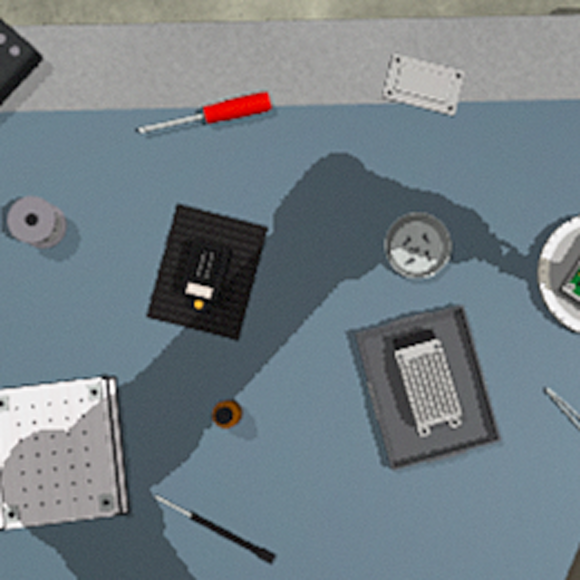

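The plastic unit sits flat in the middle of the mat: mat centre about (208,272) in the top crop, unit around the same spot. The fingers are above the open unit at (380,400) in the side crop. I'll pick it up.

```bash
python3 -m crank '[[[8.5,0,0,-3,0,0,0],[8.5,0,0,-3,0,0,0],[8.5,0,0,-2,0,0,0],[8.5,0,0,-2,0,0,0],[8.5,0,0,-1.4,0,0,0],[8.5,0,0,-1,0,0,0],[8.5,0,0,0,0,0,0],[5,0,0,0,0,0,0],[5,0,0,0,0,0,0],[5,0,0,0,0,0,0],[5,0,0,0,0,0,0],[5,0,0,0,0,0,0]]]' 50
python3 st.py 611.3 -315 22 -36
```

```text
clock: 10.88
position: [0.6123, -0.3152, 0.0224]
ee_rot: [0.309, 0.951, -0.0, 0.001]
ft_force: [-1.0, 0.3, 6.5]
grip_width: 0.693
grasp_force: 55.9
t 10.88 tcp mm [ 612.3 -315.2   22.4] psi -36.0 tilt [ 0.1 -0. ] F [-1.   0.3  6.5] w 59.2 gf 55.9 j [ 0.11  0.67  0.42  1.5  -0.3   1.04  1.55]
need cm [-0.1   0.02 -0.04] deg 0.0
```

```bash
python3 -m crank '[[[5,0,0,0.7,0,0,0],[5,0,0,2,0,0,0],[5,0,0,4,0,0,0],[5,0,0,4,0,0,0],[5,0,2,2,0,0,1],[5,-1,4,0,0,0,2.5],[5,-1.5,5,0,0,0,3],[5,-1.5,5,0,0,0,3],[5,-1.5,5,0,0,0,3],[5,-1.5,5,0,0,0,3],[5,-1.5,5,0,0,0,3],[5,-1.5,5,0,0,0,3],[5,-1.5,5,0,0,0,3],[5,-1.5,5,0,0,0,3],[5,-1.5,5,0,0,0,3],[5,-1.5,5,0,0,0,3],[5,-1.5,5,0,0,0,3],[5,-1.5,4,0,0,0,2.5],[5,-1.5,2.1,0,0,0,2.4],[5,0,0,0,0,0,0]]]' | grep -E "clock|force"
python3 -m crank '[[[5,0,0,0,0,0,0],[5,0,0,0,0,0,0]]]' >/dev/null
python3 st.py 406 365.9 10.4 5.4;python3 look.py side 230 130 90 side3
```

```text
clock: 13.38
ft_force: [0.9, -0.5, -0.9]
grasp_force: 55.1
t 13.62 tcp mm [407.4 354.9 148.3] psi 5.2 tilt [ 0. -0.] F [ 0.2 -0.  -1.1] w 58.8 gf 55.1 j [-0.79  0.21 -0.01  1.79  0.    1.14  0.86]
need cm [ -0.14   1.1  -13.79] deg 0.2
```

View pics/side3.png

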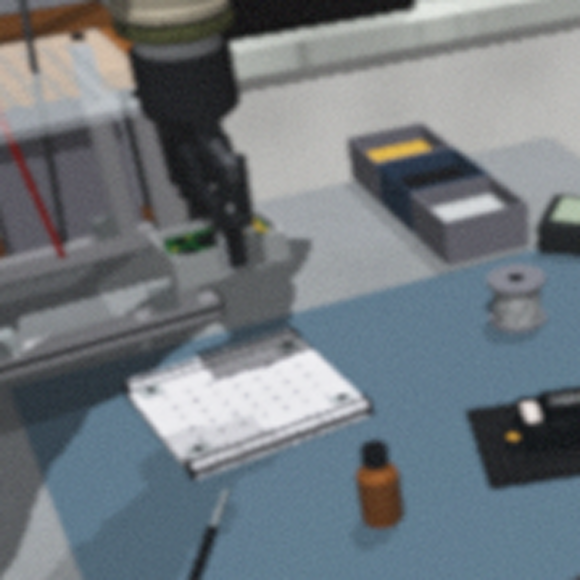

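The side crop shows the open unit held level at about (235,255), centred on the fingers, above the empty bed. I'll lower it.

```bash
python3 -m crank '[[[5,-0.1,0.6,-1,0,0,0.2],[5,0,0.5,-3,0,0,0],[5,0,0,-4,0,0,0],[5,0,0,-3,0,0,0],[5,0,0,-1.4,0,0,0],[5,0,0,-0.6,0,0,0],[5,0,0,-0.4,0,0,0],[5,0,0,-0.1,0,0,0],[5,0,0,0,0,0,0],[5,0,0,0,0,0,0]]]' >/dev/null
python3 st.py 406 365.9 10.4 5.4
```

```text
t 14.93 tcp mm [405.9 367.4  13.7] psi 5.6 tilt [0. 0.] F [-0.2 -0.2 -1. ] w 59.2 gf 55.1 j [-0.8   0.39 -0.02  1.88  0.01  0.87  0.84]
need cm [ 0.01 -0.15 -0.33] deg -0.2
```

```bash
python3 -m crank '[[[5,0,-0.15,-0.1,0,0,0],[5,0,0,-0.1,0,0,0],[5,0,0,-0.05,0,0,0],[5,0,0,0,0,0,0]]]' | grep -E "pos|ft"; python3 -m crank '[[[5,0,0,-0.05,0,0,0],[5,0,0,0,0,0,0]]]' | grep -E "pos|ft"
```

```text
position: [0.4057, 0.3656, 0.0107]
ft_force: [-0.3, -0.7, -1.8]
position: [0.4057, 0.3657, 0.0104]
ft_force: [-0.3, 0.1, -1.5]
```

```bash
python3 -m crank '[[[5,0,0,-0.04,0,0,0],[5,0,0,0,0,0,0]]]' | grep -E "pos|ft";  python3 -m crank '[[[5,0,0,-0.04,0,0,0],[5,0,0,0,0,0,0]]]' | grep -E "pos|ft"
```

```text
position: [0.4058, 0.3657, 0.0103]
ft_force: [-2.1, -1.6, 4.4]
position: [0.4057, 0.3657, 0.0103]
ft_force: [-3.3, -3.0, 9.8]
```

```bash
python3 -m crank '[[[6.5,0,0,0,0,0,0],[7.2,0,0,0,0,0,0],[8.2,0,0,0,0,0,0],[8.5,0,0,0.5,0,0,0],[8.5,0,0,2.5,0,0,0],[8.5,0,0,5,0,0,0],[8.5,0,0,4,0,0,0],[8.5,0,-2,1.6,0,0,1],[8.5,0.8,-4.5,0,0,0,1],[8.5,0.8,-5,0,0,0,1],[8.5,0.8,-5,0,0,0,1],[8.5,0.8,-5,0,0,0,1],[8.5,0.8,-5,0,0,0,1],[8.5,0.8,-5,0,0,0,1],[8.5,0.8,-5,0,0,0,1],[8.5,0.8,-5,0,0,0,1],[8.5,0.9,-3,0,0,0,1.2],[8.5,0.8,-1.9,0,0,0,0],[8.5,0,0,0,0,0,0],[8.5,0,0,0,0,0,0]]]' | grep -E "clock|force"
python3 st.py 479 -98.5 1.8 14.7;python3 look.py top 300 200 130 top4
```

```text
clock: 18.68
ft_force: [-0.5, 0.4, -1.0]
grasp_force: 0.0
t 18.68 tcp mm [486.5 -97.5 145.5] psi 15.8 tilt [-0.  0.] F [-0.5  0.4 -1. ] w 84.8 gf 0.0 j [-0.26  0.11  0.39  1.92 -0.05  1.11  2.  ]
need cm [ -0.75  -0.1  -14.37] deg -1.1
```

View pics/top4.png

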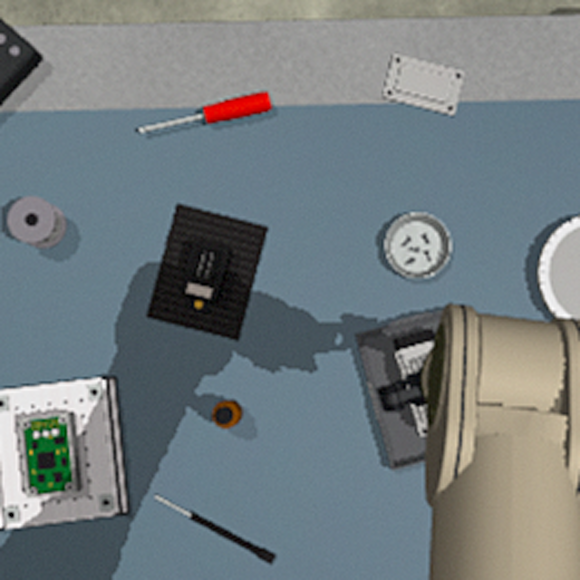

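The open unit lies flat and lengthwise on the bed at (47,453) in the crop. I'll pick up the finned unit.

```bash
python3 -m crank '[[[8.5,-0.7,-0.1,-2,0,0,-1],[8.5,0,0,-4,0,0,0],[8.5,0,0,-4,0,0,0],[8.5,0,0,-2,0,0,0],[8.5,0,0,-1.4,0,0,0],[8.5,0,0,-0.9,0,0,0],[8.5,0,0,0,0,0,0],[8.5,0,0,0,0,0,0]]]' | grep -E "clock|force"; python3 st.py 479 -98.5 1.8 14.7
```

```text
clock: 19.73
ft_force: [0.5, -0.4, -0.2]
grasp_force: 0.0
t 19.73 tcp mm [480.2 -99.3   3.1] psi 14.8 tilt [0.1 0. ] F [ 0.5 -0.4 -0.2] w 84.9 gf 0.0 j [-0.22  0.32  0.37  2.05 -0.16  0.8   2.07]
need cm [-0.12  0.08 -0.13] deg -0.1
```

```bash
python3 -m crank '[[[8.5,-0.1,0.1,-0.1,0,0,0],[5,0,0,0,0,0,0],[5,0,0,0,0,0,0],[5,0,0,0,0,0,0],[5,0,0,0,0,0,0],[5,0,0,0,0,0,0],[5,0,0,0,0,0,0]]]' 60| grep -E "clock|force"; python3 st.py 610 -318.4 20.8 -20
```

```text
clock: 20.6
ft_force: [-2.1, 1.5, 6.9]
grasp_force: 64.4
t 20.6 tcp mm [478.9 -98.3   2. ] psi 14.8 tilt [0. 0.] F [-2.1  1.5  6.9] w 56.9 gf 64.4 j [-0.22  0.32  0.37  2.05 -0.16  0.8   2.07]
need cm [ 13.11 -22.01   1.88] deg -34.8
```

```bash
python3 -m crank '[[[5,0,0,0.7,0,0,0],[5,0,0,2,0,0,0],[5,0,0,4,0,0,0],[5,0,0,4,0,0,0],[5,0,0,2,0,0,0],[5,1,-1.7,0,0,0,-2],[5,1.9,-3.2,0,0,0,-4],[5,2.2,-3.7,0,0,0,-5],[5,2.2,-3.7,0,0,0,-5],[5,2.2,-3.7,0,0,0,-5],[5,1.9,-3.2,0,0,0,-4],[5,1.7,-2.8,0,0,0,-3],[5,0,0,0,0,0,0],[5,0,0,0,0,0,0]]]'| grep -E "clock|force"; python3 st.py 610.2 -318.5 21 -14;python3 look.py side 420 240 110 side5
```

```text
clock: 22.35
ft_force: [0.3, 0.4, -2.0]
grasp_force: 65.0
t 22.35 tcp mm [ 609.  -318.4  127.2] psi -13.3 tilt [-0.1  0. ] F [ 0.3  0.4 -2. ] w 56.8 gf 65.0 j [ 0.04  0.58  0.54  1.42 -0.31  1.22  1.96]
need cm [ 1.200e-01 -1.000e-02 -1.062e+01] deg -0.7
```

View pics/side5.png

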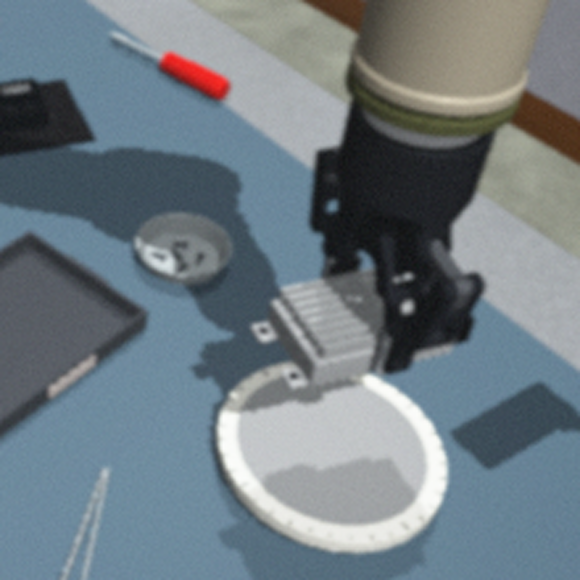

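The finned unit is held level at (340,330), above the empty disc at (330,455). I'll lower it.

```bash
python3 -m crank '[[[5,0.1,0,-2,0,0,0],[5,0,0,-4,0,0,0],[5,0,0,-2.4,0,0,0],[5,0,0,-1.1,0,0,0],[5,0,0,-0.6,0,0,0],[5,0,0,-0.1,0,0,0],[5,0,0,0,0,0,0],[5,0,0,0,0,0,0]]]' >/dev/null
python3 st.py 610.2 -318.5 21 -14; python3 -m crank '[[[5,0,0,-0.1,0,0,0],[5,0,0,-0.05,0,0,0],[5,0,0,0,0,0,0]]]' | grep -E "pos|ft"; python3 -m crank '[[[5,0,0,-0.04,0,0,0],[5,0,0,0,0,0,0]]]' | grep -E "pos|ft"
```

```text
t 23.4 tcp mm [ 611.1 -318.5   27.2] psi -13.2 tilt [ 0.1 -0. ] F [ 1.2 -0.  -2.8] w 57.0 gf 64.9 j [ 0.07  0.69  0.5   1.49 -0.36  1.05  1.99]
need cm [-0.09  0.   -0.62] deg -0.8
position: [0.6106, -0.3183, 0.0249]
ft_force: [-0.3, 0.9, -2.1]
position: [0.6107, -0.3183, 0.0245]
ft_force: [0.3, -0.6, -3.3]
```

```bash
python3 -m crank '[[[5,0,0,-0.1,0,0,0],[5,0,0,-0.1,0,0,0],[5,0,0,-0.05,0,0,0],[5,0,0,0,0,0,0]]]' | grep -E "pos|ft"; python3 -m crank '[[[5,0,0,-0.04,0,0,0],[5,0,0,0,0,0,0]]]' | grep -E "pos|ft";python3 -m crank '[[[5,0,0,-0.04,0,0,0],[5,0,0,0,0,0,0]]]' | grep -E "pos|ft"
```

```text
position: [0.6107, -0.3183, 0.022]
ft_force: [0.6, 0.4, -3.1]
position: [0.6107, -0.3183, 0.0217]
ft_force: [1.2, 0.3, -3.3]
position: [0.6107, -0.3183, 0.0212]
ft_force: [-0.4, 0.8, -3.3]
```

```bash
python3 -m crank '[[[5,0,0,-0.04,0,0,0],[5,0,0,0,0,0,0]]]' | grep -E "pos|ft"; python3 -m crank '[[[5,0,0,-0.03,0,0,0],[5,0,0,0,0,0,0]]]' | grep -E "pos|ft"
```

```text
position: [0.6107, -0.3183, 0.0211]
ft_force: [-2.0, 1.2, 1.1]
position: [0.6107, -0.3183, 0.0211]
ft_force: [-2.8, 2.7, 5.1]
```

```bash
python3 -m crank '[[[6.5,0,0,0,0,0,0],[7.2,0,0,0,0,0,0],[8.2,0,0,0,0,0,0],[8.5,0,0,0.5,0,0,0],[8.5,0,0,2.5,0,0,0],[8.5,0,0,5,0,0,0],[8.5,0,0,4,0,0,0],[8.5,0,3,0,0,0,-0.4],[8.5,0.2,5,0,0,0,-0.4],[8.5,0.2,5.5,0,0,0,-0.4],[8.5,0.2,5.5,0,0,0,-0.4],[8.5,0.2,5.5,0,0,0,-0.4],[8.5,0.2,5.5,0,0,0,-0.4],[8.5,0.2,5.5,0,0,0,-0.4],[8.5,0.2,5.5,0,0,0,0],[8.5,0.2,5,0,0,0,0],[8.5,0,3.1,0,0,0,0],[8.5,0,0,0,0,0,0],[8.5,0,0,0,0,0,0]]]' | grep -E "clock|force"
python3 st.py 626.7 173.1 6 -16
```

```text
clock: 27.9
ft_force: [0.7, -0.5, -0.4]
grasp_force: 0.0
t 27.9 tcp mm [626.9 171.4 140.8] psi -16.1 tilt [ 0. -0.] F [ 0.7 -0.5 -0.4] w 85.3 gf 0.0 j [-0.66  0.47  0.44  1.52 -0.21  1.2   1.1 ]
need cm [ -0.02   0.17 -13.48] deg 0.1
```

```bash
python3 -m crank '[[[8.5,0,0.2,-3,0,0,0],[8.5,0,0,-4,0,0,0],[8.5,0,0,-3,0,0,0],[8.5,0,0,-1.6,0,0,0],[8.5,0,0,-1,0,0,0],[8.5,0,0,-0.8,0,0,0],[8.5,0,0,0,0,0,0],[8.5,0,0,0,0,0,0],[4,0,0,0,0,0,0],[4,0,0,0,0,0,0],[4,0,0,0,0,0,0],[4,0,0,0,0,0,0],[4,0,0,0,0,0,0],[4,0,0,0,0,0,0]]]' 40| grep -E "clock|force"
python3 st.py 472.7 -99.1 5 13.1
```

```text
clock: 29.65
ft_force: [-0.6, 0.3, 6.1]
grasp_force: 42.7
t 29.65 tcp mm [627.  174.7   7. ] psi -16.0 tilt [0. 0.] F [-0.6  0.3  6.1] w 47.6 gf 42.7 j [-0.63  0.62  0.39  1.62 -0.27  0.96  1.14]
need cm [-15.43 -27.38  -0.2 ] deg 29.1
```

```bash
python3 -m crank '[[[4,0,0,0.7,0,0,0],[4,0,0,2,0,0,0],[4,0,0,4,0,0,0],[4,0,0,4,0,0,0],[4,0,0,2,0,0,0],[4,-1,-2,0,0,0,2],[4,-2,-3.5,0,0,0,4],[4,-2.2,-3.9,0,0,0,4],[4,-2.2,-3.9,0,0,0,4],[4,-2.2,-3.9,0,0,0,4],[4,-2.2,-3.9,0,0,0,4],[4,-2,-3.5,0,0,0,4],[4,-1.6,-2.8,0,0,0,3],[4,0,0,0,0,0,0],[4,0,0,0,0,0,0]]]'| grep -E "clock|force"; python3 st.py 472.7 -99.1 6 13.1
```

```text
clock: 31.52
ft_force: [0.1, -0.7, -1.2]
grasp_force: 42.0
t 31.52 tcp mm [472.8 -98.8 133.6] psi 13.0 tilt [-0.  0.] F [ 0.1 -0.7 -1.2] w 47.0 gf 42.0 j [-0.38  0.1   0.52  1.97 -0.06  1.08  1.96]
need cm [-1.000e-02 -3.000e-02 -1.276e+01] deg 0.1
```

```bash
python3 -m crank '[[[4,0,0,-2,0,0,0],[4,0,0,-4,0,0,0],[4,0,0,-3,0,0,0],[4,0,0,-1.8,0,0,0],[4,0,0,-1,0,0,0],[4,0,0,-0.4,0,0,0],[4,0,0,-0.2,0,0,0],[4,0,0,0,0,0,0],[4,0,0,0,0,0,0]]]' >/dev/null
python3 st.py 472.7 -99.1 6 13.1; python3 -m crank '[[[4,0,0,-0.1,0,0,0],[4,0,0,0,0,0,0]]]' | grep -E "pos|ft"
```

```text
t 32.65 tcp mm [473.  -99.3  10. ] psi 13.0 tilt [0. 0.] F [ 0.6 -0.1 -1.2] w 47.6 gf 42.0 j [-0.33  0.3   0.49  2.07 -0.2   0.81  2.08]
need cm [-0.03  0.02 -0.4 ] deg 0.1
position: [0.4727, -0.0994, 0.0086]
ft_force: [0.5, 0.5, -0.9]
```

```bash
python3 -m crank '[[[4,0,0,-0.1,0,0,0],[4,0,0,-0.1,0,0,0],[4,0,0,0,0,0,0]]]' | grep -E "pos|ft";python3 -m crank '[[[4,0,0,-0.05,0,0,0],[4,0,0,0,0,0,0]]]' | grep -E "pos|ft";python3 -m crank '[[[4,0,0,-0.04,0,0,0],[4,0,0,0,0,0,0]]]' | grep -E "pos|ft"
```

```text
position: [0.4726, -0.0993, 0.0065]
ft_force: [-0.9, 0.1, -1.7]
position: [0.4727, -0.0994, 0.006]
ft_force: [-0.9, 0.3, -0.9]
position: [0.4727, -0.0993, 0.0059]
ft_force: [-2.4, 0.3, 5.9]
```

```bash
python3 -m crank '[[[5.5,0,0,0,0,0,0],[6.5,0,0,0,0,0,0],[7.5,0,0,0,0,0,0],[8.2,0,0,0,0,0,0],[8.2,0,0,0.5,0,0,0],[8.2,0,0,2.5,0,0,0],[8.2,0,0,5,0,0,0],[8.2,0,0,5,0,0,0],[8.2,0,0,5,0,0,0],[8.2,0,2,4,0,0,-2],[8.2,0,5,0,0,0,-4],[8.2,0,5,0,0,0,-4],[8.2,0,5,0,0,0,-4],[8.2,0,5,0,0,0,-4],[8.2,0,4,0,0,0,-2],[8.2,0,0,0,0,0,0],[8.2,0,0,0,0,0,0]]]'| grep -E "clock|force"
cat > fin.py <<'E'
import io,contextlib
from h import *
p,d=eyes.camera("top"); np.savez("pics/top0.npz",p=p,d=d)
cv2.imwrite("pics/final.png",cv2.resize(p[130:330,140:500],(800,444),interpolation=cv2.INTER_CUBIC)[:,:,::-1])
with contextlib.redirect_stdout(io.StringIO()): 
    import m
from m import *
def r(nm,u,v,rr,t): mm=big(roi(u,v,rr)&(z>t)); print(nm,*rect(W[mm]),round(float(np.median(z[mm])),3))
r("open on bed",195,273,28,.026); r("finned on tt",437,190,30,.034); r("plastic in tray",362,243,22,.022)
E
cp pics/top0.npz pics/first.npz; python3 fin.py
```

```text
clock: 35.9
ft_force: [0.3, 0.2, -0.6]
grasp_force: 0.0Traceback (most recent call last):
  File "fin.py", line 6, in <module>
    import m
  File "m.py", line 22, in <module>
    M("open green",roi(438,190,28)&(H>45)&(H<85)&(S>100),.041)
    ~^^^^^^^^^^^^^^^^^^^^^^^^^^^^^^^^^^^^^^^^^^^^^^^^^^^^^^^^^
  File "m.py", line 15, in <lambda>
    M=lambda nm,m,zp:masks.__setitem__(nm,outl(nm,m,zp))
                                          ~~~~^^^^^^^^^
  File "m.py", line 10, in outl
    m=big(m); f=cv2.morphologyEx(m.astype(np.uint8),cv2.MORPH_OPEN,np.ones((3,3)))>0
  File "m.py", line 7, in big
    n,l,s,_=cv2.connectedComponentsWithStats(m.astype(np.uint8)); return l==1+np.argmax(s[1:,4])
                                                                              ~~~~~~~~~^^^^^^^^^
    return _wrapfunc(a, 'argmax', axis=axis, out=out, **kwds)
    return bound(*args, **kwds)
ValueError: attempt to get argmax of an empty sequence
```

View pics/final.png

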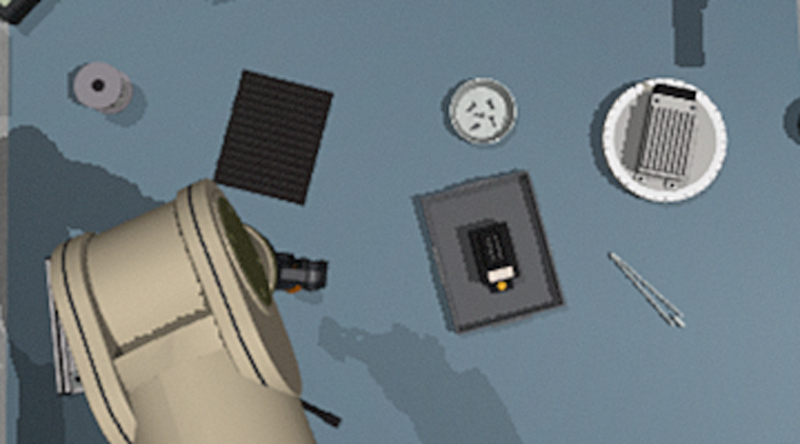

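The finned unit is on the disc at (667,138), the plastic unit is in the tray at (493,252) lengthwise, and the mat is empty. The bystanders stand where they were. The arm hides the bed, so I'll use the earlier top4 frame for that one.

```bash
python3 - <<'E'
from h import *
def roi(s,u,v,r):
    m=np.zeros(s,bool); m[v-r:v+r,u-r:u+r]=1; return m
def big(m):
    n,l,s,_=cv2.connectedComponentsWithStats(m.astype(np.uint8)); return l==1+np.argmax(s[1:,4])
def r(f,nm,u,v,rr,t):
    d=np.load(f"pics/{f}.npz")["d"]; W=cloud("top",d); m=big(roi(d.shape,u,v,rr)&(W[...,2]>t)); print(nm,*rect(W[m]),round(float(np.median(W[m][:,2])),3))
r("top4","open/bed",195,273,28,.026); r("top0","finned/tt",437,190,30,.036); r("top0","plastic/tray",362,243,22,.020); r("top0","disc",437,193,36,.012)
E
```

```text
open/bed [426.9 208.6] [380.6  97.4] -82.4 0.031
finned/tt [ 545.1 -184.7] [415.1 118.6] -62.1 0.048
plastic/tray [469.8 -51.6] [150.6  73.9] -85.3 0.033
disc [ 597.1 -181.3] [431.3 154.4] -84.8 0.025
```

```bash
python3 - <<'E'
from h import *
def r(f,nm,u,v,rr,t):
    d=np.load(f"pics/{f}.npz")["d"]; W=cloud("top",d); m=np.zeros(d.shape,np.uint8); m[v-rr:v+rr,u-rr:u+rr]=1
    m=(m>0)&(W[...,2]>t)&(W[...,2]<.1); n,l,s,_=cv2.connectedComponentsWithStats(m.astype(np.uint8)); m=l==1+np.argmax(s[1:,4]); print(nm,*rect(W[m]),round(float(np.median(W[m][:,2])),3))
r("top4","open/bed",195,273,28,.026); r("top0","finned/tt",437,190,30,.036); r("top0","plastic/tray",362,243,22,.020); r("top0","disc",437,193,36,.012)
E
```

```text
open/bed [406.2 365.8] [96.1 62. ] 5.3 0.031
finned/tt [ 618.4 -318.4] [114.6  59.4] -12.9 0.047
plastic/tray [472.7 -99.2] [70.6 47.9] 13.7 0.033
disc [ 610.4 -319.1] [154.1 152.8] 88.3 0.025
```

```bash
python3 -c "
from workcell import job; print(job.hand_in())"
```

```text
the job is handed in; nothing more can be done
None
```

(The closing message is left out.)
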